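# Slide the fixture plate out to the pointer and hold it

## Robot

A 6-joint arm with a two-finger parallel gripper is mounted at the origin on a cart in front of the work surface, level with it; the furniture and walls round the work are solid. World frame = base frame: x ahead of the robot, y to its left, z up, the work surface at z = 0. Lengths are in m, angles in rad, forces in N, time in s.
With the tool pointing down it reaches from about 0.3 to 0.75 m from the base axis. Payload 8.5 kg.
Tool frame: the origin (TCP) lies on the centre line of the jaws, within the pads' length; the fingertips stand 11 mm ahead of it and the grasp point (between the pads) lies 8 mm behind it; z points along the fingers, y is the direction in which the jaws open and shut (so a half turn about z gives the same grasp; the last joint's range is limited). The gripper opens to 88 mm and grips with 3 to 60 N. Pads are 18 mm wide; open, the fingers measure 123 mm over their backs; the gripper's body (75 mm by 187 mm) begins 45 mm behind the grasp point.
Start: joints at [1.1, 0.381, 1.297, -0, 1.464, -0.215], TCP at [0.139, 0.532, 0.25] pointing down, gripper open.
Joint ranges: [-3.11, 3.11], [-0.89, 2.33], [0.22, 2.48], [-1.42, 4.56], [0.17, 2.85], [-2.88, 2.88]. Speed limits (rad/s): [2.39, 2.39, 3.14, 3.14, 3.14, 3.14].

## Interface

Orientations are given as a rotation vector (axis times angle).
In Python, from plant import bot gives the robot as it stands. Calls block until the motion is done:
- bot.movep(position, orientation): joint-space move of the TCP to a pose.
- bot.move_l(position, v=0.15, frame=None): straight line of the TCP; frame=None keeps the orientation; v is the mean speed in m/s.
- bot.goto_joints(angles): joint-space move.
- bot.gripper_to(opening, force=None): opening from 0.0 (shut) to 1.0 (fully open); force is the grip in N (None keeps the last); returns when the fingers have stopped.
- bot.hold(seconds).
- bot.inverse_kinematics(position, orientation): joint angles nearest the present ones, or None.
- bot.get_obs(): the state.
- bot.read_camera(name): name is "scene" or "top" or "wrist"; returns (picture, depth): 420x560x3 uint8, red, green, blue; 420x560 float32, m along the optical axis (not along the pixel's ray), 0 where there is no reading.
- bot.camera_model(name): a dict with "fx", "fy", "cx", "cy" (pixels), "R" (3x3) and "t" (3): a world point X has camera coordinates R X + t. Camera axes: x right, y down, z forward; pixel columns grow to the right and rows downward; lengths in m; the calibration is good to about 2 mm. The wrist camera is an equidistant fisheye: a pixel r from the principal point sees the ray r / f radians off the axis. A picture is of the moment at which its call begins: read the wrist's pose just before it. camera_model takes no time and is no camera call; for the wrist camera it gives the pose at the moment of the call.
A pose or a line that the arm cannot do raises bot.MotionError and nothing moves.
- bot.finish_job(): hands the job in, once; it reports no verdict.
The state is a dict: "t": time; "joint_pos": joint angles; "qd": joint speeds; "tau": joint torques, N m; "ee_pos": TCP position; "tcp_rot": TCP orientation; "force": force on the tool from outside, world axes, zero at the start; "ft_torque": the same for the moment, N m; "opening": opening from 0.0 (shut) to 1.0 (fully open).
Only numpy, scipy, OpenCV 4.12 (cv2) and the standard library are available. Lean on these libraries where they do the work, as an engineer would, in place of code of your own. Each camera call takes 0.05 s, during which the arm holds its last target.

## Task

The two holes in the front end of the steel fixture plate are to be deburred from below: swing the yellow stop lever up and over until it lies at the green mark (120 degrees) and leave it there, then take the plate by its orange lug and slide it straight out along the stand, without lifting it off, until its front end is level with the red pointer. That far out the plate would tip off the stand by itself, so the program finishes while still holding the lug, with the plate lying flat on the stand; leave the other things alone.

Things in the scene. Friction and masses are not known exactly. Their poses are not given: they have to be found in the camera images.
- stand: Fixed low bench stand, 320 x 170 mm, flat blue-painted top 60 mm above the bench. Origin: centre of its underside. x axis: along its length, the way the plate slides out (roughly to the robot's right); y across, towards the side with the stop lever (away from the robot); z up.
- stand_edge (a point): Middle of the stand's outer top edge, over which the plate is slid: 160 mm from the stand's centre along its x, at its top surface (z 60 mm). Axes as the stand.
- plate: Loose flat steel fixture plate 280 x 90 x 8 mm, about 0.5 kg, evenly heavy, lying on the stand with its length along the stand's x; three through holes. Origin: centre of its underside; x axis towards its front (outer) end, z up. It tips when more than about 140 mm overhangs and nobody holds it.
- plate_lug (a point): Centre of the orange upright lug on top of the plate near its rear end, to grip the plate by: 36 mm along the plate's x, 16 mm wide along its y, from the plate's top (8 mm) to 50 mm above the plate's underside. This point lies 122 mm behind the plate's centre and 29 mm above its underside (21 mm under the lug's top, 21 mm above the plate's top). Axes as the plate.
- plate_front (a point): Middle of the upper edge of the plate's front (outer) end, 140 mm ahead of the plate's centre. Axes as the plate.
- pointer_post: Fixed post on the bench beyond the stand's outer end and beside the plate's path on the far side: base 44 mm across, 98 mm high. Turned as the stand: x is the way out, y away from the plate's path. A red blade 3 mm thick points from it towards the path, at x = 0 of the post and 78 to 92 mm high, above the level of the plate. The plate's front end must come to x = 0 of this frame.
- pointer_tip (a point): Tip of the red blade, 38 mm from the post's axis, 85 mm above the bench: marks where the plate's front end must come, measured along the stand's x. Some 8 mm beside the plate's path and 17 mm above its top.
- stop_lever (a joint): Angle of the yellow stop lever in rad, 0 to 2.75. Its hinge runs along the stand's x. 0: it lies level across the plate's path, just ahead of the plate, pointing towards the stand's -y, a tongue under it blocking the plate; pi/2: upright; it grows as the grip is carried up and over towards the stand's +y. Green mark: 2.094 (120 degrees); black marks at 60, 90 and 150 degrees on the white sector. It stays where it is left (light friction, about 1 N at the grip).
- stop_pivot (a point): Point on the lever's hinge axis (middle of the lever's thickness), 146 mm along the stand's x, 69 mm along its y and 92 mm above the bench. Cheeks 28 mm wide along x hold it; a white sector of 42 mm radius with the marks stands on its outer side. Axes as the stand.
- stop_grip (a point): Centre of the lever's black cross grip, a cylinder 18 mm in diameter and 34 mm long along the stand's x, 85 mm from the hinge axis. Pinched by its two end faces it may turn between the fingers. At lever angle a it lies at y = -85 cos a, z = +85 sin a mm from the pivot.
- screwdriver: Bystander: screwdriver with orange handle, 215 mm long, lying on the bench.
- spanner: Bystander: steel spanner, 157 mm long, lying on the bench.
- marker_1: Bystander: grey marker pen with black cap, 128 mm long, lying near the bench's front edge.
- tin_lid: Bystander: round tin lid, 92 mm across, lying behind the stand.
There are look-alikes about, which are no part of the job. Several things look just like the pointer_post: the one meant starts nearest to the robot's base.

How it is judged:
By the outcome, as a careful person would: the job done as asked, in the order asked, and still so for the second after the job is handed in, while the arm keeps its last pose, push and grip.
It also fails if it takes over 56 s, if anything falls off the work surface, if the arm or the gripper's body presses on something with over 40 N, if the wrist force passes 120 N, or if a joint passes its speed limit or range.

## Working session

There is one attempt and no reset: what is moved stays moved. The work goes in short steps, each a Python script; the robot and the scene stay as the last script left them, time stands still between calls to the robot, and variables do not carry over. Pictures are saved under pics/ and viewed, and the job is handed in when it is done.

```bash
ls; mkdir -p pics
python3 - <<'E'
from plant import bot
import cv2,numpy as np
print(bot.get_obs())
for n in ["scene","top","wrist"]:
    m=bot.camera_model(n); p,d=bot.read_camera(n)
    print(n,{k:np.round(v,4).tolist() for k,v in m.items() if not isinstance(v,str)})
    cv2.imwrite(f"pics/{n}0.png",p[:,:,::-1]); np.savez(f"{n}0.npz",p=p,d=d,R=m["R"],t=m["t"],k=[m["fx"],m["fy"],m["cx"],m["cy"]])
E
```

```text
pics
{'t': 0.0, 'joint_pos': array([ 1.09971722e+00,  3.81189895e-01,  1.29824173e+00, -1.30436224e-05,
        1.46360059e+00, -2.15307151e-01]), 'qd': array([ 0.00133869, -0.00010665,  0.0005516 ,  0.00033166,  0.00035722,
        0.0017683 ]), 'tau': array([ 4.92292093e-04, -4.37926912e+01, -2.24555701e+01,  7.13571534e-02,
        3.53656069e-02, -1.44172568e-04]), 'ee_pos': array([0.13903338, 0.53186654, 0.24914746]), 'tcp_rot': array([-4.00608900e-01, -3.11546878e+00,  2.13592106e-03]), 'force': array([-0.74438629, -0.36732463,  0.03279378]), 'ft_torque': array([-0.04134936,  0.00125793, -0.01521882]), 'opening': 0.9972205323686963}
scene {'fx': 443.7206, 'fy': 443.7206, 'cx': 274.3624, 'cy': 210.5663, 'R': [[0.8063, -0.5913, -0.0153], [-0.2545, -0.3234, -0.9114], [0.534, 0.7387, -0.4113]], 't': [-0.4896, 0.195, 0.9048]}
top {'fx': 381.1181, 'fy': 381.1181, 'cx': 282.822, 'cy': 207.4527, 'R': [[0.0285, -0.9996, 0.0045], [-0.9881, -0.0289, -0.1509], [0.1509, -0.0001, -0.9885]], 't': [-0.1069, 0.528, 0.8451]}
wrist {'fx': 325.1923, 'fy': 325.1923, 'cx': 282.6733, 'cy': 211.5582, 'R': [[0.2526, 0.9676, -0.0018], [0.9241, -0.2407, 0.2968], [0.2868, -0.0766, -0.9549]], 't': [-0.5485, -0.0414, 0.3894]}
```

View pics/scene0.png

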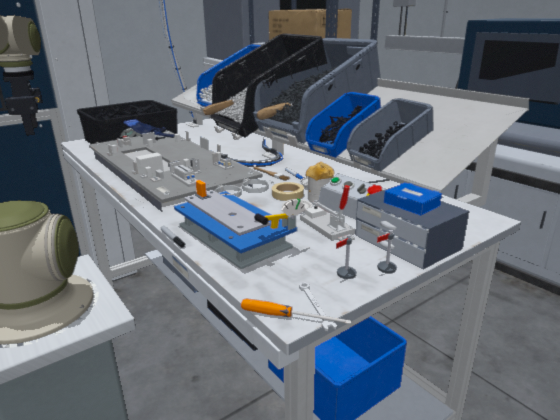

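View pics/top0.png

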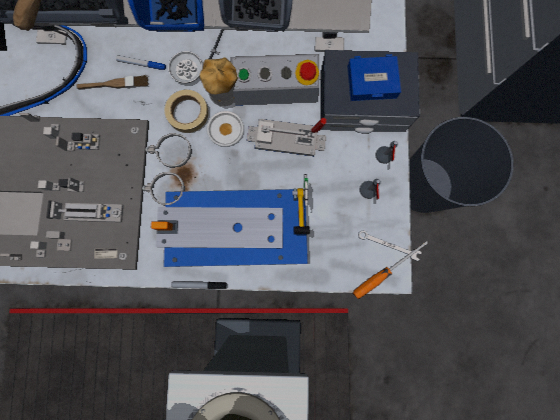

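View pics/wrist0.png

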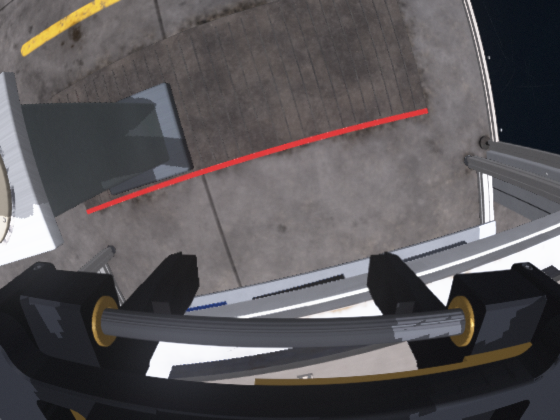

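Scene: the blue stand is at (162–310, 190–265) in the top view, with the orange lug at (160,226) and the lever grip at (300,231). The near pointer post is at (370,189); its look-alike is at (386,154). Next I measure them.

```bash
cat > h.py <<'E'
import numpy as np,cv2
def load(n):
    z=np.load(n+".npz"); return z['p'],z['d'],z['R'],z['t'],z['k']
def ray(uv,z,R,t,k):
    uv=np.atleast_2d(uv).astype(float)
    dc=np.c_[(uv[:,0]-k[2])/k[0],(uv[:,1]-k[3])/k[1],np.ones(len(uv))]
    dw=dc@R; c=-R.T@t
    s=(z-c[2])/dw[:,2]
    return c+dw*s[:,None]
def pts(mask,d,R,t,k):
    v,u=np.nonzero(mask&(d>0)); D=d[v,u]
    pc=np.c_[(u-k[2])/k[0]*D,(v-k[3])/k[1]*D,D]
    return (pc-t)@R, u,v
E
python3 - <<'E'
from h import *
for n in ["top0","scene0"]:
    p,d,R,t,k=load(n)
    hsv=cv2.cvtColor(p,cv2.COLOR_RGB2HSV)
    H,S,V=[hsv[:,:,i].astype(int) for i in range(3)]
    roi=np.zeros(H.shape,bool)
    if n=="top0": roi[170:290,140:420]=1
    else: roi[160:290,160:420]=1
    for nm,m in dict(blue=(H>100)&(H<125)&(S>150)&(V>60),orange=(H>7)&(H<18)&(S>180)&(V>120),yellow=(H>20)&(H<32)&(S>150)&(V>100),red=((H<6)|(H>174))&(S>150)&(V>80),green=(H>45)&(H<85)&(S>100)).items():
        m=m&roi
        P,u,v=pts(m,d,R,t,k)
        nc,lab,st,ce=cv2.connectedComponentsWithStats(m.astype(np.uint8))
        for i in range(1,nc):
            if st[i,4]>6:
                P,u,v=pts(lab==i,d,R,t,k)
                print(n,nm,st[i],np.round(np.median(P,0),4),np.round(P.min(0),3),np.round(P.max(0),3))
                if nm=="blue" and st[i,4]>500:
                    Q=P[(abs(P[:,2]-.06)<.006)]
                    r=cv2.minAreaRect(Q[:,:2].astype(np.float32)*1000); print(r, Q[:,2].mean(), cv2.boxPoints(r))
    cr=p[175:285,140:410] if n=="top0" else p[160:290,160:420]
    cv2.imwrite(f"pics/{n}_crop.png",cv2.resize(cr,None,fx=2.95,fy=2.95,interpolation=cv2.INTER_CUBIC)[:,:,::-1])
E
```

```text
top0 blue [ 164  190  143   77 4998] [ 0.448  -0.0091  0.0597] [ 0.389 -0.147  0.054] [0.569 0.176 0.114]
((480.88360595703125, 14.652633666992188), (168.72470092773438, 318.1617736816406), 2.8555104732513428) 0.05973360240295 [[ 388.70102  169.33328]
 [ 404.551   -148.43344]
 [ 573.06616 -140.02802]
 [ 557.2162   177.73871]]
top0 blue [166 192  14  11 106] [0.5487 0.1651 0.0597] [0.533 0.146 0.056] [0.557 0.176 0.064]
top0 blue [304 201   2  25  40] [ 0.5167 -0.1412  0.0595] [ 0.489 -0.143  0.056] [ 0.544 -0.139  0.064]
top0 blue [269 214   5   6  25] [ 0.5074 -0.0653  0.0592] [ 0.501 -0.07   0.057] [ 0.512 -0.061  0.061]
top0 blue [234 223   8   9  56] [0.4802 0.0099 0.0597] [0.471 0.001 0.057] [0.489 0.018 0.064]
top0 blue [268 236   6   6  27] [ 0.4557 -0.067   0.0598] [ 0.451 -0.072  0.057] [ 0.462 -0.06   0.064]
top0 orange [152 222  16   7 108] [0.4751 0.1693 0.1097] [0.468 0.153 0.105] [0.482 0.186 0.113]
top0 orange [356 268  35  22 262] [ 0.3677 -0.3061  0.0213] [ 0.349 -0.344  0.014] [ 0.399 -0.266  0.026]
top0 yellow [297 188   7  39 164] [ 0.5257 -0.1291  0.1036] [ 0.481
[... 1268 characters left out ...]
340 185   9  24 110] [ 0.6997 -0.1706  0.1145] [ 0.694 -0.178  0.082] [ 0.709 -0.156  0.147]
scene0 red [368 185  13   9  82] [ 0.8376 -0.1458  0.0961] [ 0.825 -0.16   0.087] [ 0.854 -0.129  0.104]
scene0 red [378 234  11   8  45] [ 0.6536 -0.3382  0.0875] [ 0.638 -0.341  0.082] [ 0.669 -0.336  0.093]
scene0 red [337 239  10   8  38] [ 0.5639 -0.3021  0.0883] [ 0.551 -0.305  0.083] [ 0.579 -0.299  0.093]
scene0 green [331 177   8   6  34] [0.8367 0.0057 0.0793] [ 0.827 -0.002  0.074] [0.851 0.018 0.084]
scene0 green [296 199   4  10  15] [ 0.5744 -0.1424  0.123 ] [ 0.567 -0.144  0.111] [ 0.578 -0.139  0.133]<stdin>:19: RuntimeWarning: Mean of empty slice.
  ret = ret.dtype.type(ret / rcount)
```

View pics/top0_crop.png

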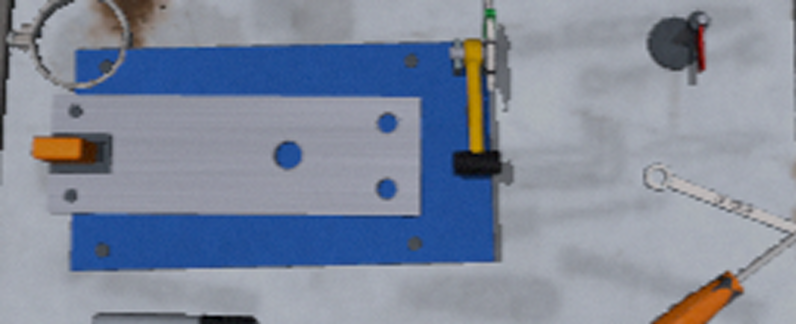

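View pics/scene0_crop.png

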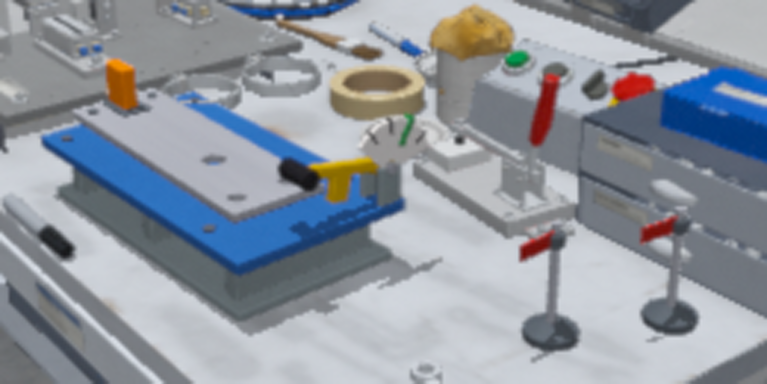

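The crops show a level lever with the grip at crop (477,163), the plate front at crop column 420, and the near post at crop (690,45). The top and scene cameras disagree by about 4 mm in y, but by the same amount everywhere, so relative measurements hold. Next I refine the plate, grip, lug and pointer in each view.

```bash
cat >> h.py <<'E'
def meas(n):
    p,d,R,t,k=n if isinstance(n,tuple) else load(n)
    A=np.ones(d.shape,bool); P,u,v=pts(A,d,R,t,k)
    C=p[v,u].astype(int); hsv=cv2.cvtColor(p,cv2.COLOR_RGB2HSV)[v,u].astype(int)
    a=np.array([.0488,-.9988]); b=np.array([.9988,.0488])
    s=P[:,:2]@a; w=P[:,:2]@b
    return P,C,hsv,s,w,u,v
E
python3 - <<'E'
from h import *
for n in ["top0","scene0"]:
    P,C,h,s,w,u,v=meas(n)
    box=(P[:,0]>.38)&(P[:,0]<.6)&(P[:,1]>-.2)&(P[:,1]<.22)
    pl=box&(abs(P[:,2]-.068)<.0035)&(h[:,1]<60)&(P[:,0]<.53)&(P[:,0]>.42)&(P[:,1]>-.115)
    r=cv2.minAreaRect(P[pl][:,:2].astype(np.float32)*1000); print(n,'plate',r)
    print(' s',np.percentile(s[pl],[0,.5,99.5,100]).round(4),'w',np.percentile(w[pl],[0,.5,99.5,100]).round(4),P[pl][:,2].mean())
    bl=box&(h[:,0]>100)&(h[:,0]<125)&(h[:,1]>150)&(abs(P[:,2]-.06)<.004)
    print(' stand s',np.percentile(s[bl],[0,.3,99.7,100]).round(4),'w',np.percentile(w[bl],[0,.3,99.7,100]).round(4))
    g=box&(h[:,2]<60)&(P[:,2]>.075)&(P[:,1]<-.1)&(P[:,1]>-.165)&(P[:,0]<.5)
    print(' grip',g.sum(),'s',s[g].min(),s[g].max(),'w',w[g].min(),w[g].max(),'z',P[g][:,2].min(),P[g][:,2].max(),P[g].mean(0))
    o=box&(h[:,0]>7)&(h[:,0]<18)&(h[:,1]>180)
    ot=o&(P[:,2]>.107)
    for nm,m in(('lug',o),('lugtop',ot)): print(' ',nm,m.sum(),'s',s[m].min(),s[m].max(),'w',w[m].min(),w[m].max(),'z',P[m][:,2].max())
    rd=((h[:,0]<6)|(h[:,0]>174))&(h[:,1]>140)&(P[:,1]<-.28)&(P[:,1]>-.32)&(P[:,0]>.5)&(P[:,0]<.62)&(P[:,2]>.06)
    print(' red s',np.sort(s[rd]).round(4)[[0,len(s[rd])//2,-1]],'w',w[rd].min(),w[rd].max())
    bs=(P[:,2]>.003)&(P[:,2]<.03)&(P[:,1]<-.25)&(P[:,1]>-.34)&(P[:,0]>.54)&(P[:,0]<.63)&(h[:,2]<130)
    print(' base',bs.sum(),cv2.minAreaRect(P[bs][:,:2].astype(np.float32)*1000), 's',s[bs].min(),s[bs].max())
    post=(P[:,2]>.03)&(P[:,1]<-.25)&(P[:,1]>-.34)&(P[:,0]>.5)&(P[:,0]<.63)
    print(' post s',np.percentile(s[post],[0,50,100]),'w',np.percentile(w[post],[0,50,100]))
E
```

```text
top0 plate ((478.2447509765625, 50.49060821533203), (89.39279174804688, 279.5943603515625), 1.0601686239242554)
 s [-0.1671 -0.1637  0.112   0.1131] w [0.433  0.4341 0.5259 0.5283] 0.06777425728691107
 stand s [-0.1501 -0.1479  0.1673  0.1679] w [0.3965 0.3969 0.5644 0.5653]
 grip 121 s 0.13928488692439406 0.1713430660407277 w 0.45754683043633615 0.47473468041959416 z 0.10711637507882246 0.11952341073285631 [ 0.47276706 -0.13190666  0.11443043]
  lug 152 s -0.16221044509286378 -0.12946095907457789 w 0.4752171225099543 0.48976679697829534 z 0.11297265329139329
  lugtop 98 s -0.16221044509286378 -0.12980167940998252 w 0.4760444721431187 0.4896017591885466 z 0.11297265329139329
 red s [0.324  0.3254 0.327 ] w 0.5371919694790432 0.5668202842605908
 base 212 ((586.5887451171875, -294.7664794921875), (41.70229721069336, 38.30487823486328), 1.9003268480300903) s 0.30386467565003283 0.3422287756855351
 post s [0.31865457 0.32489659 0.33155615] w [0.53414729 0.5678346  0.5781048 ]
scene0 plate ((478.39306640625, 49.043540954589844), (92.7264633178711, 288.1105651855469), 1.3308253288269043)
 
[... 169 characters left out ...]
76 s 0.1426652148062765 0.17439563764043003 w 0.4565323198749004 0.4721500683603149 z 0.10177422491230353 0.11782209294699715 [ 0.46936123 -0.14022739  0.11144574]
  lug 113 s -0.16420497949367582 -0.1252912601555131 w 0.4735843756810721 0.4885525923711541 z 0.11176945821397527
  lugtop 15 s -0.15929685078420913 -0.12767768210749658 w 0.4765360951080591 0.4882956050595491 z 0.11176945821397527
 red s [0.3268 0.3292 0.3323] w 0.5350504327374299 0.5641446705975182
 base 183 ((581.3130493164062, -304.68487548828125), (32.467918395996094, 40.187679290771484), 39.83721923828125) s 0.3135977357711975 0.3499168205306884
 post s [0.32171077 0.32949299 0.33742475] w [0.53332025 0.56794673 0.57758303]
```

```bash
cat >> h.py <<'E'
def edges(s,w,m,ns=30,s0=None,s1=None,q=(1,99)):
    # long-edge line fits in (s,w)
    lo=[];hi=[];x=[]
    g=np.linspace(s0,s1,ns+1)
    for i in range(ns):
        k=m&(s>=g[i])&(s<g[i+1])
        if k.sum()>8: x.append((g[i]+g[i+1])/2); lo.append(np.percentile(w[k],q[0])); hi.append(np.percentile(w[k],q[1]))
    x=np.array(x)
    out=[]
    for y in (lo,hi):
        y=np.array(y); k=np.ones(len(x),bool)
        for _ in range(4):
            c=np.polyfit(x[k],y[k],1); r=abs(y-np.polyval(c,x)); k=r<max(.001,2*np.median(r))
        out.append((np.degrees(c[0]).round(2),c[1].round(4),k.sum()))
    return out
E
python3 - <<'E'
from h import *
for n in ["top0","scene0"]:
    P,C,h,s,w,u,v=meas(n)
    pl=(abs(P[:,2]-.068)<.0035)&(h[:,1]<60)&(P[:,0]<.54)&(P[:,0]>.42)
    print(n,'plate',edges(s,w,pl,s0=-.155,s1=.105))
    print('front',edges(w,s,pl&(s<.13),s0=.44,s1=.52,ns=15), )
    bl=(h[:,0]>100)&(h[:,0]<125)&(h[:,1]>150)&(abs(P[:,2]-.06)<.005)&(P[:,0]<.6)&(P[:,0]>.37)
    print('stand',edges(s,w,bl,s0=-.14,s1=.12))
    print('standx',edges(w,s,bl,s0=.4,s1=.555))
E
```

```text
top0 plate [(np.float64(-1.87), np.float64(0.4359), np.int64(28)), (np.float64(-1.16), np.float64(0.5226), np.int64(25))]
front [(np.float64(122.09), np.float64(-1.3654), np.int64(10)), (np.float64(1.36), np.float64(0.0986), np.int64(13))]
stand [(np.float64(0.02), np.float64(0.3979), np.int64(28)), (np.float64(0.17), np.float64(0.5635), np.int64(30))]
standx [(np.float64(24.34), np.float64(-0.2293), np.int64(30)), (np.float64(1.31), np.float64(0.155), np.int64(17))]
scene0 plate [(np.float64(-1.6), np.float64(0.4352), np.int64(22)), (np.float64(-2.25), np.float64(0.5217), np.int64(22))]
front [(np.float64(-849.27), np.float64(6.1771), np.int64(9)), (np.float64(1.32), np.float64(0.1044), np.int64(12))]
stand [(np.float64(-0.2), np.float64(0.3962), np.int64(28)), (np.float64(0.21), np.float64(0.5591), np.int64(21))]
standx [(np.float64(151.32), np.float64(-1.1968), np.int64(24)), (np.float64(0.03), np.float64(0.1699), np.int64(25))]
```

```bash
cat >> h.py <<'E'
from scipy.spatial.transform import Rotation as Ro
a=np.array([.0488,-.9988,0]); b=np.array([.9988,.0488,0])
def W(s,w,z): return s*a+w*b+np.array([0,0,z])
def ori(yd,sign=1):
    y=np.array(yd,float)*sign; y/=np.linalg.norm(y); z=np.array([0,0,-1.]); x=np.cross(y,z)
    return Ro.from_matrix(np.c_[x,y,z]).as_rotvec()
E
cat > s1.py <<'E'
from plant import bot
from h import *
gs,gw,gz=.157,.465,.107
o=ori(a,-1)
for sg in(1,-1): print(sg,bot.inverse_kinematics(W(gs,gw,.2),ori(a,sg)))
bot.movep(W(gs,gw,.2),o)
bot.gripper_to(.62)
bot.move_l(W(gs,gw,gz-.004),v=.12)
ob=bot.get_obs(); print(ob['t'],ob['ee_pos'],ob['force'],ob['opening'])
for n in("scene","wrist"):
    m=bot.camera_model(n);p,d=bot.read_camera(n)
    cv2.imwrite(f"pics/{n}1.png",p[:,:,::-1])
    if n=="scene": cv2.imwrite("pics/scene1c.png",cv2.resize(p[130:290,180:380],None,fx=3.5,fy=3.5,interpolation=cv2.INTER_CUBIC)[:,:,::-1])
E
python3 s1.py
```

```text
1 [-0.5185573   0.323329    1.54165927  0.          1.27660438  1.00341922]
-1 [-0.5185573   0.323329    1.54165927  0.          1.27660438 -2.13817344]
4.4 [ 0.47240043 -0.13427882  0.10355235] [ 0.43735739  0.03809352 -0.9445374 ] 0.6208623821730515
```

View pics/scene1c.png

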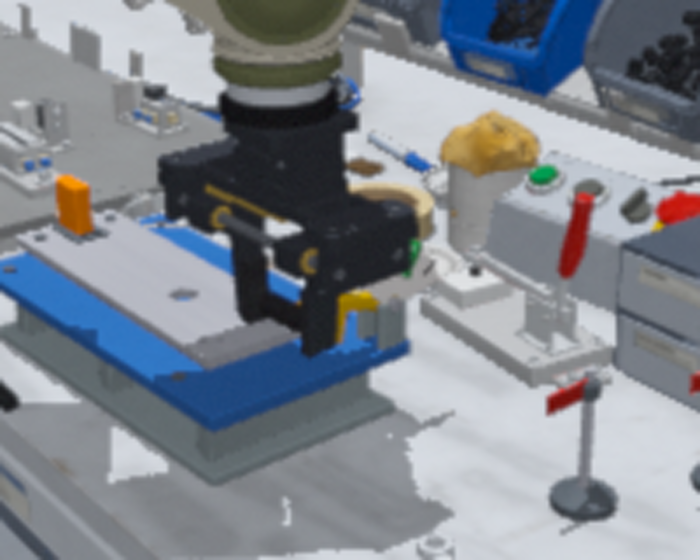

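View pics/wrist1.png

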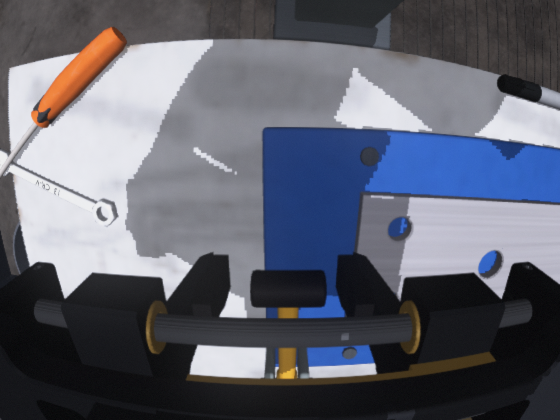

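The scene and wrist views show the fingers straddling the black grip, centred at wrist pixel (288,288). Next I pinch it and swing the lever.

```bash
cat > s2.py <<'E'
from plant import bot
from h import *
print(bot.gripper_to(0.0,force=10)); ob=bot.get_obs(); print(ob['t'],ob['opening']*88,ob['force'])
ps,pw,pz=.157,.548,.092
p0=ob['ee_pos']
a0=.18
off=p0-W(ps,pw-.085*np.cos(a0),pz+.085*np.sin(a0)); print('off',off)
for A in np.linspace(a0,np.radians(120),12)[1:]:
    tgt=W(ps,pw-.085*np.cos(A),pz+.085*np.sin(A))+off
    bot.move_l(tgt,v=.08)
    ob=bot.get_obs(); print(round(ob['t'],2),round(np.degrees(A)),ob['force'].round(1),round(ob['opening']*88,1))
    if np.linalg.norm(ob['force'])>30: break
m=bot.camera_model("scene");p,d=bot.read_camera("scene")
cv2.imwrite("pics/scene2c.png",cv2.resize(p[100:260,180:380],None,fx=3.5,fy=3.5,interpolation=cv2.INTER_CUBIC)[:,:,::-1])
m=bot.camera_model("top");p,d=bot.read_camera("top")
cv2.imwrite("pics/top2c.png",cv2.resize(p[120:280,200:400],None,fx=3.5,fy=3.5,interpolation=cv2.INTER_CUBIC)[:,:,::-1])
E
python3 s2.py
```

```text
False
4.9417 33.71533535629111 [ 2.15023179 10.23999293  0.78685589]
off [ 0.00040717  0.00184142 -0.00436667]
5.28 20 [-2.4  2.8  1.2] 34.3
5.61 30 [-3.2  2.2  4.3] 33.9
5.94 40 [-4.6  3.9  4. ] 33.8
6.28 50 [-3.2  4.   5. ] 33.6
6.61 60 [-1.2  4.   4.1] 34.0
6.94 70 [-0.1  4.   4.7] 34.0
7.28 80 [-0.   5.4  5.4] 34.0
7.61 90 [0.7 5.1 4.3] 33.7
7.94 100 [1.3 4.5 4. ] 33.8
8.28 110 [1.8 5.4 4.1] 33.5
8.61 120 [2.1 4.6 2.4] 33.9
```

View pics/scene2c.png

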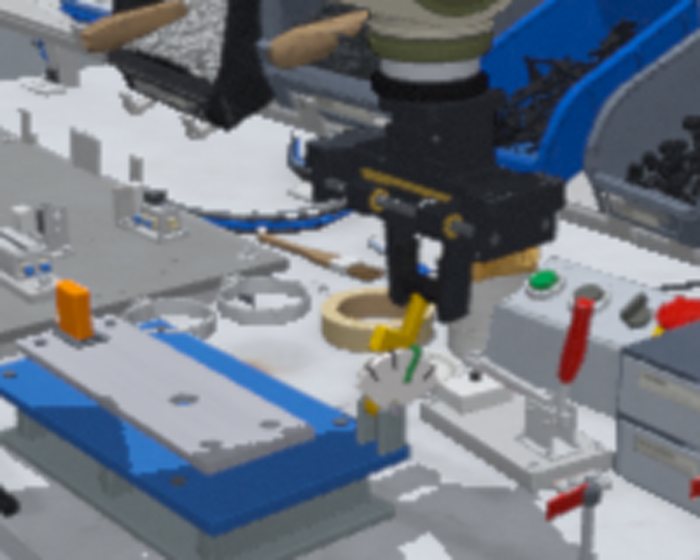

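View pics/top2c.png

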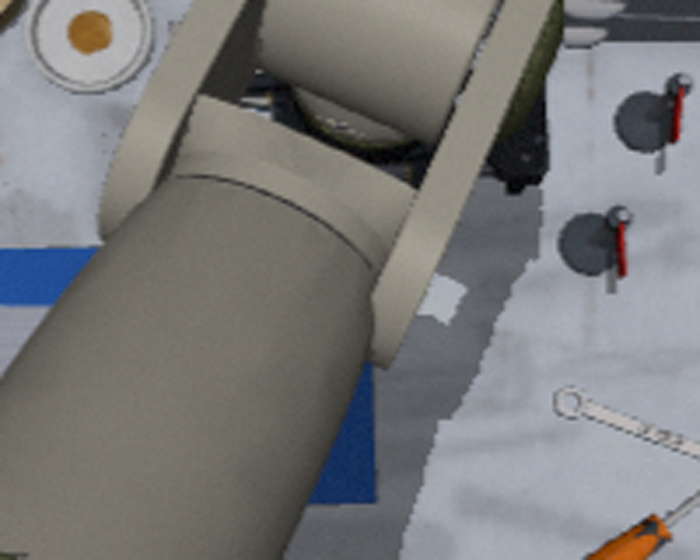

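The scene view shows the lever at the green mark on the white sector (crop 412,365). I release, back off upward, and check the angle with the arm out of the way.

```bash
cat > s3.py <<'E'
from plant import bot
from h import *
bot.gripper_to(.62)
e=bot.get_obs()['ee_pos']
bot.move_l(e+np.array([0,0,.06]),v=.15)
ls,lw=-.1445,.4822
yaw=np.radians(-1.6)
pd=np.cos(yaw)*a+np.sin(yaw)*b; pn=np.cross([0,0,1],pd)
q=bot.get_obs()['joint_pos']
best=min(((abs(s_[5]),sg) for sg in(1,-1) if (s_:=bot.inverse_kinematics(W(ls,lw,.2),ori(pn,sg))) is not None)); print(best)
o=ori(pn,best[1])
bot.movep(W(ls,lw,.2),o)
print(bot.get_obs()['t'])
for n in("scene","top","wrist"):
    m=bot.camera_model(n);p,d=bot.read_camera(n)
    np.savez(f"{n}3.npz",p=p,d=d,R=m["R"],t=m["t"],k=[m["fx"],m["fy"],m["cx"],m["cy"]])
    cr={'scene':p[120:260,230:400],'top':p[130:270,220:390],'wrist':p}[n]
    cv2.imwrite(f"pics/{n}3c.png",cv2.resize(cr,None,fx=4 if n!='wrist' else 1,fy=4 if n!='wrist' else 1,interpolation=cv2.INTER_CUBIC)[:,:,::-1])
for n in("top3","scene3"):
    P,C,h,s,w,u,v=meas(n)
    g=(P[:,0]>.5)&(P[:,0]<.63)&(P[:,1]<-.09)&(P[:,1]>-.17)
    y=g&(h[:,0]>20)&(h[:,0]<32)&(h[:,1]>150)&(P[:,2]>.06)
    k=g&(h[:,2]<60)&(P[:,2]>.13)
    print(n,'yellow',y.sum(),P[y].min(0).round(3),P[y].max(0).round(3)); 
    if k.sum(): print('grip',k.sum(),'s',s[k].min(),s[k].max(),'w',w[k].min(),w[k].max(),'z',P[k][:,2].min(),P[k][:,2].max())
E
python3 s3.py
```

```text
(np.float64(0.0834827582652311), 1)
11.575
top3 yellow 123 [ 0.547 -0.135  0.093] [ 0.588 -0.122  0.17 ]
grip 134 s 0.1403256850803253 0.17066723343449558 w 0.5286215568885875 0.5973768762275771 z 0.13204968218340632 0.1776586354096129
scene3 yellow 135 [ 0.546 -0.136  0.088] [ 0.594 -0.119  0.167]
grip 64 s 0.1412539481945999 0.17471956392623256 w 0.5796431438858202 0.5947204668202785 z 0.16286917000870113 0.17700693269073567
```

View pics/scene3c.png

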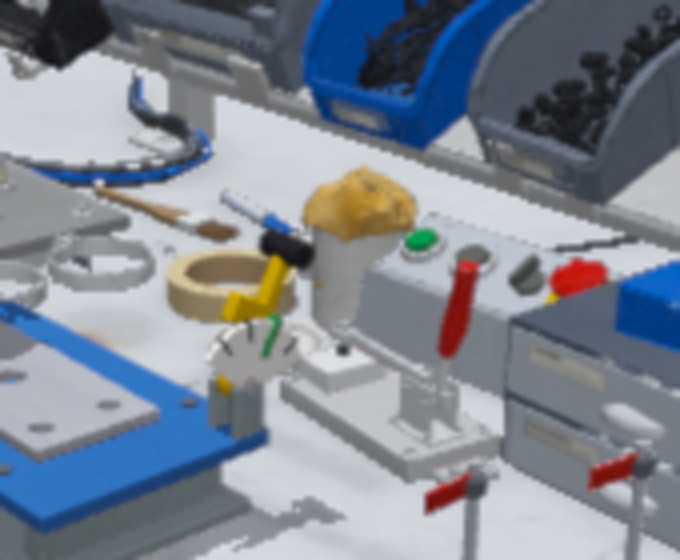

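View pics/top3c.png

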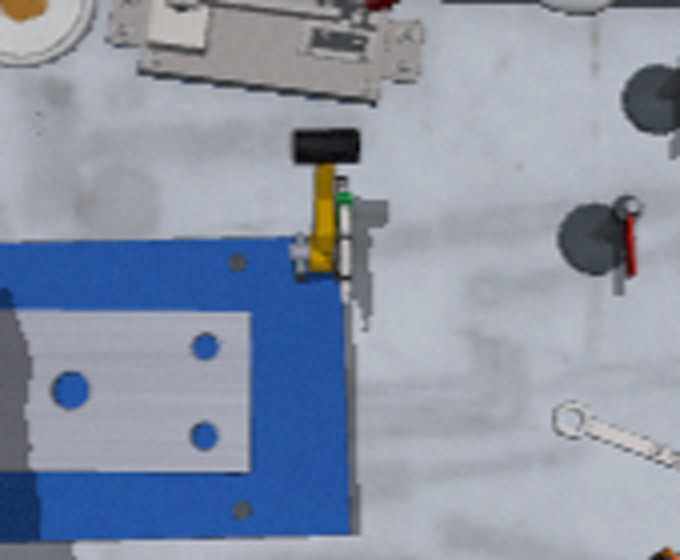

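View pics/wrist3c.png

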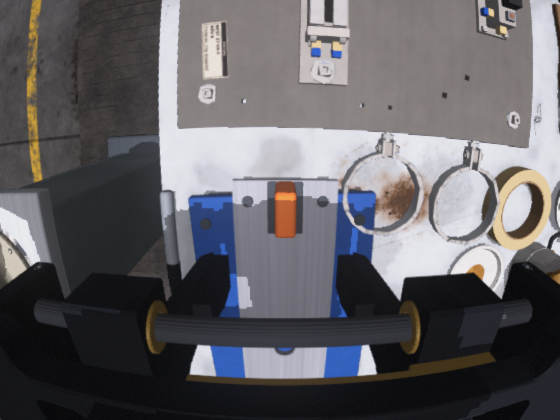

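Run:
```python
from h import *
def cen(n,roi):
    p,d,R,t,k=load(n); h=cv2.cvtColor(p,cv2.COLOR_RGB2HSV)
    m=np.zeros(d.shape,np.uint8); r0,r1,c0,c1=roi
    m[r0:r1,c0:c1]=(p[r0:r1,c0:c1].max(2)<62)
    nc,l,st,ce=cv2.connectedComponentsWithStats(m); i=1+np.argmax(st[1:,4])
    r=cv2.minAreaRect(np.argwhere(l==i)[:,::-1].astype(np.float32))
    print(n,st[i],ce[i],r)
    return np.array(r[0]),(R,t,k)
def tri(A,B,dshift):
    o=[];
    M=np.zeros((3,3));y=np.zeros(3)
    for (uv,(R,t,k)),sh in((A,0*a),(B,dshift)):
        dc=np.array([(uv[0]-k[2])/k[0],(uv[1]-k[3])/k[1],1]);dw=dc@R;dw/=np.linalg.norm(dw)
        c=-R.T@t+sh; Q=np.eye(3)-np.outer(dw,dw); M+=Q;y+=Q@c
    x=np.linalg.solve(M,y); return np.array([x@a,x@b,x[2]])
sh=-(.0033*a-.0022*b)   # bring scene frame to top frame
x0=tri(cen("top0",(222,242,292,312)),cen("scene0",(205,232,250,275)),sh)
x1=tri(cen("top3",(155,178,286,318)),cen("scene3",(172,192,290,312)),sh)
piv=np.array([.0097+.146,.4805+.069,.092])
for x in(x0,x1):
    e=x-piv; print(x.round(4),'r',np.hypot(e[1],e[2]),'ang',np.degrees(np.arctan2(e[2],-e[1])))
# pivot from two points with r=.085
p0,p1=x0[1:],x1[1:]; c=p1-p0; L=np.linalg.norm(c); n=np.array([c[1],-c[0]])/L; q=(p0+p1)/2+n*np.sqrt(.085**2-L*L/4)
print('pivot est',q,[np.degrees(np.arctan2((p-q)[1],-(p-q)[0])) for p in(p0,p1)])
```

```text
top0 [294 226  16   9 128] [301.375    230.078125] ((301.5, 230.0), (8.0, 15.0), 90.0)
scene0 [255 215  13  10  77] [261.09090909 219.09090909] ((260.8000183105469, 218.90000915527344), (12.969194412231445, 6.260990142822266), 26.56505012512207)
top3 [294 162  16   9 133] [301.62406015 166.27067669] ((301.5, 166.0), (8.0, 15.0), 90.0)
scene3 [295 178  13   9  65] [301.55384615 181.98461538] ((301.4396667480469, 181.97415161132812), (12.605419158935547, 5.383564472198486), 23.198589324951172)
[0.1555 0.4661 0.1098] r 0.08525737001897193 ang 12.028348761990747
[0.1558 0.59   0.1687] r 0.08674354132932646 ang 117.81590818805923
pivot est [0.54962241 0.09391082] [np.float64(10.75130212109288), np.float64(118.34396959506186)]
```

The triangulated lever angle is about 118°, with 120° from the arm's own motion, so it lies at the green mark. The wrist view shows the lug at (285,208), centred between the fingers. Next I grip the lug and slide most of the way.

```bash
cat > s4.py <<'E'
from plant import bot
from h import *
ls,lw=-.147,.4828
yaw=np.radians(-1.6)
pd=np.cos(yaw)*a+np.sin(yaw)*b; pn=np.cross([0,0,1],pd)
o=ori(pn,1)
bot.move_l(W(ls,lw,.14),v=.15)
bot.move_l(W(ls,lw,.086),v=.08)
f0=bot.get_obs()['force']; print(f0)
bot.gripper_to(0.0,force=40)
ob=bot.get_obs(); print(ob['t'],ob['opening']*88,ob['force'],ob['ee_pos'])
z=ob['ee_pos'][2]
e=ob['ee_pos']; s0=e@a; w0=e@b
T=.205
o2=ori(b,1)
for D,v in((.06,.06),(.13,.08),(.195,.08)):
    f=min(1,D/.06)
    bot.move_l(W(s0+D,w0+(.4805-w0)*f,.086),v=v,frame=o2)
    ob=bot.get_obs(); print(round(ob['t'],2),D,ob['force'].round(1),ob['ft_torque'].round(2),ob['ee_pos'].round(4),round(ob['opening']*88,1))
    if np.linalg.norm(ob['force'])>40: break
for n in("scene","top"):
    m=bot.camera_model(n);p,d=bot.read_camera(n)
    np.savez(f"{n}4.npz",p=p,d=d,R=m["R"],t=m["t"],k=[m["fx"],m["fy"],m["cx"],m["cy"]])
    cr={'scene':p[150:290,230:400],'top':p[160:280,240:400]}[n]
    cv2.imwrite(f"pics/{n}4c.png",cv2.resize(cr,None,fx=4.5,fy=4.2,interpolation=cv2.INTER_CUBIC)[:,:,::-1])
E
python3 s4.py
```

```text
[ 0.07053705 -0.27507076  0.08140894]
13.7667 15.348308030486212 [0.48645761 0.08285734 1.5129507 ] [0.47517635 0.17039643 0.08607395]
14.92 0.06 [-0.4 -4.8  4.4] [-0.78  0.1  -0.09] [0.4758 0.1098 0.0861] 15.6
15.94 0.13 [-0.4 -1.1  4.5] [-0.35  0.14  0.03] [0.4792 0.04   0.0861] 15.9
16.9 0.195 [-0.6  0.4  5. ] [-0.08  0.16 -0.01] [ 0.4823 -0.0246  0.0861] 15.4
```

View pics/scene4c.png

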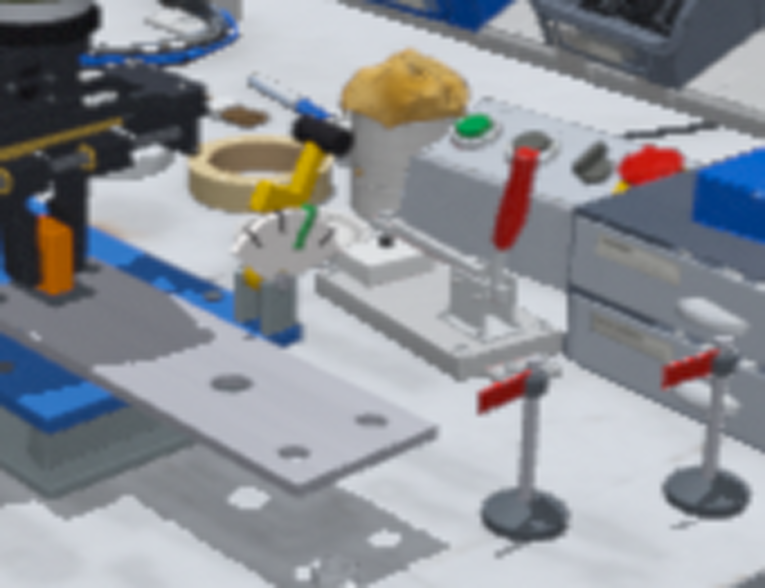

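View pics/top4c.png

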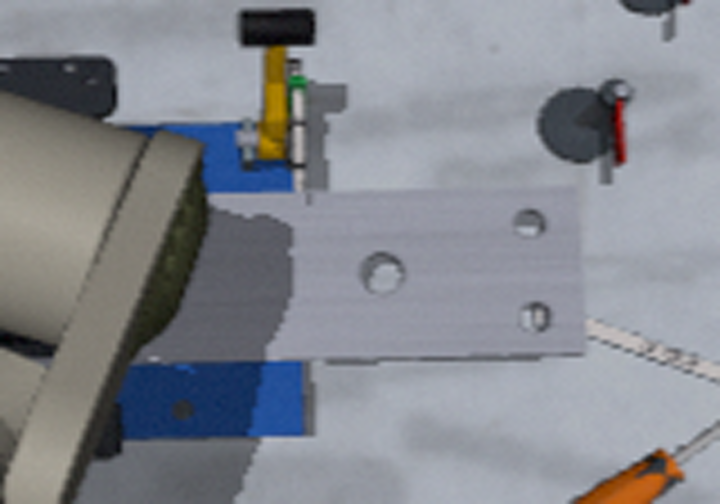

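```bash
cat > m.py <<'E'
from h import *
import sys
def run(sfx):
  for n in ["top"+sfx,"scene"+sfx]:
    P,C,h,s,w,u,v=meas(n)
    pl=(abs(P[:,2]-.068)<.005)&(h[:,1]<60)&(w>.43)&(w<.53)&(s<.345)&(s>.1)
    print(n,'front s',[round(float(s[pl&(abs(w-c)<.004)].max()),4) for c in np.arange(.445,.52,.01)],'long',edges(s,w,pl,s0=.12,s1=.28),'z@',[P[pl&(abs(s-x)<.01)][:,2].mean().round(4) for x in(.15,.22,.29)])
    rd=((h[:,0]<6)|(h[:,0]>174))&(h[:,1]>140)&(P[:,1]<-.28)&(P[:,1]>-.32)&(P[:,0]>.5)&(P[:,0]<.62)&(P[:,2]>.06)
    print(' red s',s[rd].min(),np.median(s[rd]),s[rd].max(),'w',w[rd].min(),w[rd].max())
    # subpixel image-based: front edge (z=.068) by brightness profile along s in rectified plane
    p,d,R,t,k=load(n)
    def rect(z,s0,s1,w0,w1,st=.0005):
        S,Wd=np.meshgrid(np.arange(s0,s1,st),np.arange(w0,w1,st))
        X=S[...,None]*a+Wd[...,None]*b; X[...,2]=z
        c=X@R.T+t; return cv2.remap(p,(c[...,0]/c[...,2]*k[0]+k[2]).astype(np.float32),(c[...,1]/c[...,2]*k[1]+k[3]).astype(np.float32),cv2.INTER_LINEAR)
    im=rect(.068,.24,.36,.43,.60); cv2.imwrite(f"pics/rect_{n}.png",cv2.resize(im,None,fx=2.5,fy=1.7)[:,:,::-1])
    im=rect(.085,.24,.36,.43,.60); hs=cv2.cvtColor(im,cv2.COLOR_RGB2HSV).astype(int)
    m=((hs[...,0]<8)|(hs[...,0]>172))&(hs[...,1]>110)
    q=np.argwhere(m); 
    if len(q): print(' red on z=.085 plane: s',.24+.0005*np.percentile(q[:,1],[1,50,99]),'w',.43+.0005*np.percentile(q[:,0],[1,99]))
run(sys.argv[1])
E
python3 m.py 4
```

```text
top4 front s [0.3076, 0.3086, 0.3086, 0.3092, 0.3073, 0.3082, 0.3087, 0.3086] long [(np.float64(0.02), np.float64(0.4367), np.int64(29)), (np.float64(0.08), np.float64(0.5241), np.int64(27))] z@ [np.float64(0.0676), np.float64(0.0677), np.float64(0.0675)]
 red s 0.3244161764797428 0.3250462512646904 0.32718034877738955 w 0.5371547053381975 0.5661358943855832
 red on z=.085 plane: s [0.324  0.327  0.3295] w [0.5365 0.569 ]
scene4 front s [0.3109, 0.3125, 0.3115, 0.3112, 0.3109, 0.3113, 0.3113, 0.3111] long [(np.float64(-0.02), np.float64(0.4357), np.int64(28)), (np.float64(1.06), np.float64(0.52), np.int64(24))] z@ [np.float64(0.0686), np.float64(0.0684), np.float64(0.0683)]
 red s 0.3268855664592838 0.32888359444064186 0.3304895455453571 w 0.5350099848449221 0.5650276759078205
 red on z=.085 plane: s [0.318  0.3255 0.3335] w [0.5335 0.576 ]
```

Both views show the plate flat and aligned with the stand, front end about 17 mm short of the blade (top crop column 583 against 620). Next I find the edge sub-pixel.

```bash
cat > m2.py <<'E'
from h import *
import sys
def rect(n,z,s0,s1,w0,w1,st=.0005):
    p,d,R,t,k=load(n)
    S,Wd=np.meshgrid(np.arange(s0,s1,st),np.arange(w0,w1,st))
    X=S[...,None]*a+Wd[...,None]*b; X[...,2]=z
    c=X@R.T+t; return cv2.remap(p,(c[...,0]/c[...,2]*k[0]+k[2]).astype(np.float32),(c[...,1]/c[...,2]*k[1]+k[3]).astype(np.float32),cv2.INTER_CUBIC)
for n in ["top"+sys.argv[1],"scene"+sys.argv[1]]:
    im=rect(n,.068,.28,.36,.44,.515).astype(float)
    for nm,r in (('near',slice(10,50)),('mid',slice(55,95)),('far',slice(100,145))):
        pr=np.median(im[r],axis=0)  # cols x rgb
        print(n,nm,pr[::4].mean(1).round().astype(int).tolist())
        g=np.abs(np.gradient(cv2.GaussianBlur(pr,(1,5),1.2).sum(1) if False else pr.sum(1)));i=np.argsort(g)[-3:]; print('  max grad s',(.28+.0005*i).round(4),g[i].round())
    im=rect(n,.085,.30,.36,.535,.56,); hs=cv2.cvtColor(im,cv2.COLOR_RGB2HSV).astype(int)
    m=((hs[...,0]<8)|(hs[...,0]>172))&(hs[...,1]>90)
    ex=[]
    for r in m:
        j=np.flatnonzero(r)
        if len(j)>4: ex.append((.30+.0005*j[0],.30+.0005*j[-1]))
    ex=np.array(ex); print(' red lo/hi',np.median(ex,0),'mid',ex.mean(1).mean(), len(ex))
E
python3 m2.py 4
```

```text
top4 near [154, 152, 131, 137, 126, 93, 130, 151, 154, 154, 154, 155, 155, 153, 155, 168, 174, 174, 175, 175, 173, 173, 173, 172, 172, 172, 172, 172, 174, 175, 175, 175, 174, 175, 173, 173, 172, 172, 173, 174]
  max grad s [0.2885 0.2915 0.289 ] [31. 32. 34.]
top4 mid [151, 153, 154, 152, 152, 153, 153, 153, 153, 153, 152, 153, 152, 152, 155, 162, 166, 166, 166, 168, 169, 169, 167, 166, 165, 165, 164, 164, 163, 164, 163, 162, 162, 164, 164, 164, 164, 164, 165, 164]
  max grad s [0.308  0.309  0.3085] [5. 6. 6.]
top4 far [148, 149, 150, 151, 130, 125, 144, 150, 151, 151, 151, 151, 151, 152, 152, 163, 170, 172, 174, 173, 172, 172, 172, 172, 173, 173, 174, 175, 175, 175, 175, 174, 175, 173, 173, 174, 174, 175, 175, 176]
  max grad s [0.2875 0.29   0.288 ] [20. 21. 26.]
 red lo/hi [0.3245 0.3295] mid 0.32688500000000004 50
scene4 near [156, 138, 132, 135, 155, 180, 189, 190, 190, 191, 191, 192, 191, 190, 174, 144, 121, 114, 124, 162, 198, 212, 212, 211, 208, 205, 202, 202, 202, 202, 202, 202, 202, 202, 203, 203, 204, 203, 202, 202]
  max grad s [0.3185 0.3175 0.318 ] [32. 33. 36.]
scene4 mid [190, 190, 190, 191, 191, 191, 191, 191, 192, 192, 191, 192, 192, 191, 177, 149, 122, 114, 123, 154, 193, 211, 214, 212, 211, 211, 210, 210, 210, 209, 208, 208, 208, 209, 209, 210, 210, 209, 209, 209]
  max grad s [0.3195 0.319  0.3185] [28. 30. 30.]
scene4 far [162, 151, 144, 146, 160, 173, 182, 189, 190, 190, 190, 190, 191, 189, 175, 149, 124, 115, 127, 156, 188, 200, 200, 201, 202, 202, 203, 202, 201, 201, 201, 202, 202, 202, 201, 202, 202, 201, 201, 202]
  max grad s [0.3175 0.3185 0.318 ] [24. 26. 26.]
 red lo/hi [0.3185 0.334 ] mid 0.32685294117647057 51
```

View pics/rect_scene4.png

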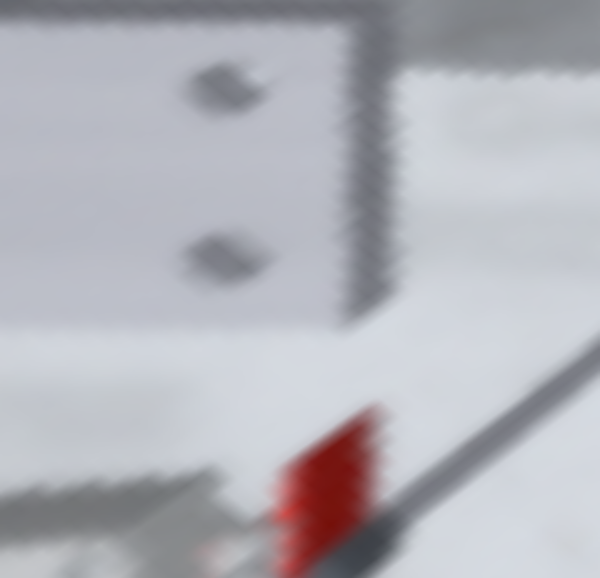

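```bash
cat > s5.py <<'E'
from plant import bot
from h import *
import sys
D=float(sys.argv[1]); sfx=sys.argv[2]
e=bot.get_obs()['ee_pos']
bot.move_l(W(-.1468 if False else e@a+D,.4805,.086),v=.03,frame=ori(b,1))
bot.hold(.3)
ob=bot.get_obs(); print(round(ob['t'],2),ob['force'].round(1),ob['ft_torque'].round(2),ob['ee_pos'].round(4),(ob['ee_pos']-e)@a,round(ob['opening']*88,1))
for n in("scene","top"):
    m=bot.camera_model(n);p,d=bot.read_camera(n)
    np.savez(f"{n}{sfx}.npz",p=p,d=d,R=m["R"],t=m["t"],k=[m["fx"],m["fy"],m["cx"],m["cy"]])
    cr={'scene':p[150:290,230:400],'top':p[160:280,240:400]}[n]
    cv2.imwrite(f"pics/{n}{sfx}c.png",cv2.resize(cr,None,fx=4.5,fy=4.2,interpolation=cv2.INTER_CUBIC)[:,:,::-1])
E
python3 s5.py .0172 5; python3 m2.py 5; python3 m.py 5
```

```text
18.02 [0.  3.  6.4] [ 0.39  0.17 -0.03] [ 0.483  -0.0413  0.0861] 0.016791699216652183 16.2
top5 near [152, 152, 153, 152, 153, 152, 150, 151, 148, 148, 139, 132, 119, 106, 130, 148, 153, 154, 153, 153, 152, 152, 154, 162, 171, 172, 172, 173, 174, 175, 175, 175, 174, 174, 174, 172, 172, 172, 174, 174]
  max grad s [0.308  0.307  0.3075] [23. 24. 25.]
top5 mid [152, 152, 152, 151, 151, 152, 151, 151, 152, 151, 151, 152, 152, 151, 152, 152, 152, 153, 153, 151, 152, 151, 151, 159, 165, 166, 164, 163, 164, 164, 165, 164, 164, 164, 163, 164, 165, 165, 164, 165]
  max grad s [0.3265 0.3255 0.326 ] [6. 6. 6.]
top5 far [150, 149, 150, 150, 150, 151, 148, 149, 149, 149, 149, 144, 112, 107, 138, 148, 150, 150, 151, 151, 150, 149, 151, 162, 170, 173, 174, 174, 174, 174, 174, 175, 174, 175, 174, 174, 175, 174, 175, 176]
  max grad s [0.306  0.304  0.3035] [28. 31. 36.]
 red lo/hi [0.3245 0.3295] mid 0.32683500000000004 50
scene5 near [189, 190, 190, 190, 190, 190, 187, 179, 164, 145, 134, 132, 142, 168, 183, 189, 190, 191, 192, 192, 192, 192, 183, 156, 127, 114, 117, 141, 181, 200, 202, 202, 202
[... 816 characters left out ...]
2), np.float64(0.5236), np.int64(23))] z@ [np.float64(0.0676), np.float64(0.0676), np.float64(0.0674)]
 red s 0.3244786764895859 0.32522783175741465 0.3273963535980322 w 0.5368644199469339 0.5662201595657466
 red on z=.085 plane: s [0.3235 0.327  0.3295] w [0.5365 0.569 ]
scene5 front s [0.3284, 0.3277, 0.3285, 0.328, 0.3277, 0.3277, 0.3282, 0.3282] long [(np.float64(0.07), np.float64(0.4353), np.int64(29)), (np.float64(1.48), np.float64(0.5179), np.int64(22))] z@ [np.float64(0.0686), np.float64(0.0683), np.float64(0.0684)]
 red s 0.32586363248789835 0.32896776090198343 0.33073375333284816 w 0.5343804957781764 0.566068172533912
 red on z=.085 plane: s [0.318  0.3255 0.3335] w [0.5335 0.576 ]
```

View pics/scene5c.png

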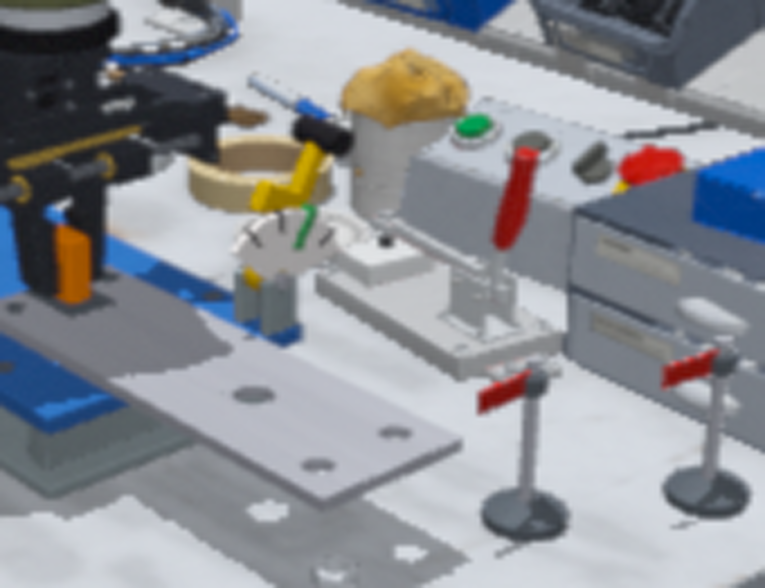

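View pics/top5c.png

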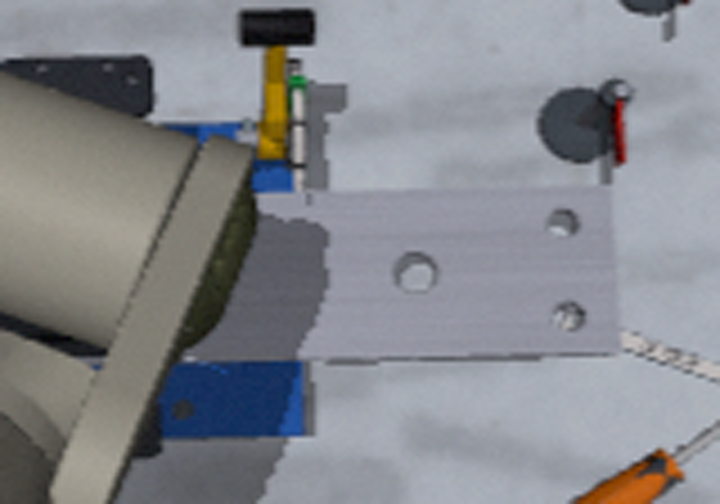

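The top view has the plate front at crop column 618 and the blade at 620. The lever is unchanged at the green mark and the lug is still held, so I hand in.

```bash
python3 -c "
from plant import bot
print(bot.finish_job()); o=bot.get_obs(); print(o['t'],o['force'],o['opening']*88)"
```

```text
the job is handed in; nothing more can be done
None
the job is handed in; nothing more can be done
```

The job is handed in at about 18 s of the 56 s allowed. I swung the stop lever over to the green mark, then took the plate by its lug and slid it out level with the red pointer. The gripper is still holding the lug.

- **Lever:** two camera views put it at about 118°, and the arm's own motion gives 120°. I left that small difference alone.
- **Plate front:** the top view shows it about 0.9 mm short of the pointer. The scene view disagrees with itself: its edge measurement gives about 0.6 mm short and its depth reading about 0.6 mm past. I made no further correction.
- **Plate on the stand:** it lies flat, with its height constant to about 0.3 mm along its length. It started about 1.6° askew, so I turned it in line with the stand during the first part of the slide.
- **Forces:** at my checks between moves the wrist force never exceeded about 11 N. It was about 7 N at the end, mostly a light press of the plate onto the stand. I did not see any bystanders disturbed in the pictures, but did not measure them.

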